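Press a collar onto a sleeve

TASK

Lift the large oval collar up off its peg and set it squarely down over the oval neck of the black sleeve in the lever press, then let go of it. Only then flip the press's safety catch fully over towards you with the lever still up, pull the press lever by its hand grip all the way down to its stop so that the pad presses the collar, and finish while still holding the lever down there by the grip. Leave the other collars on their pegs and do not disturb the rest.

Things in the scene. Friction and masses are not known exactly. Their poses are not given: they have to be found in the camera images.
- collar: The largest of three white plastic collars: oval ring 60 mm long (its x) by 40 mm wide (its y) outside, 24 mm high, walls 4 mm, open below, a 4 mm thick bridge across the short way of its top; 20 to 45 g. Origin: centre of its underside, z up. It hangs level by the bridge on one of three pegs, underside 70 mm above the table, its x within 0.9 rad of world x. A half turn makes no difference.
- peg_rack: Fixed plywood strip 270 x 85 x 15 mm with three upright pegs, 12 mm diameter, in a row along its x axis at -85, 0 and +85 mm from its origin (centre of its underside); peg tops 90 mm above the table. A collar must rise over 20 mm to leave its peg. Which collar hangs on which peg varies.
- round_collar: Bystander: white round collar, 44 mm diameter, 24 mm high, hanging on another peg.
- small_collar: Bystander: small white oval collar, 44 x 30 mm, 24 mm high, hanging on another peg.
- press: Lever press, fixed: grey base 260 mm (x) by 310 mm (y) by 15 mm, origin at the centre of its underside, front to its -x (the robot), yaw within 0.2 rad. On it: to the left (+y) a nest block with a black sleeve and, standing up behind it, the clamp bar with its pad; right of the middle the hand lever; near the right edge the safety catch. Clamp bar and lever share one cross shaft along y.
- neck_seat (a point): Centre of the top of the sleeve's round black flange (72 mm diameter, 42 mm above the table): the collar's underside rests here; axes as the press. On it the oval neck, 46 mm (press x) by 26 mm (press y), 14 mm high, top 5 mm stepped in 2 mm: the collar goes over it long way along press x with 3 mm to spare each side. Raised clamp bar and pad: 90 mm or more to +x, up to 240 mm above the table.
- press_lever (a joint): Angle of lever and clamp bar (one piece): 0 = up, leaning back (start), 1.658 = down on its stop; turns about press y through lever_shaft, grip coming over towards the robot and down. Sprung: rises at once if let go. Pull at the grip: 4 N at first, 6 N before the pad meets the collar (at about 1.61), 13 N at the stop. With the catch on it moves only 0.05 rad.
- lever_shaft (a point): Point on the axis of the lever's shaft, 95 mm above the table, in the same press x-z plane as the middle of the hand grip; axes as the press.
- lever_grip: Hand grip: black cylinder 22 mm diameter, 80 mm long along press y, revolves freely; origin at its middle. The steel lever (13 mm thick) joins it at its press -y end, its face 48 mm from the origin. 170 mm from the shaft axis: lever up, it is 80 mm behind (+x of) and 150 mm above lever_shaft; lever down, 156 mm in front (-x) and 66 mm above.
- press_pad: Round rubber pad, 48 mm diameter, under the front end of the clamp bar, 120 mm from the shaft, on a spring (10 mm travel, 6 to 14 N; pressed in 5 mm at the lever's stop). It comes down flat on the collar's top. Origin on the lever's shaft, not at the pad.
- catch (a joint): Angle of the steel safety catch: 0 = on (thumb tab upright, nose in front of a lug on the lever; starts 0 to 0.05), 1.15 = stop, tab pushed over towards the robot (press -x). The lever is free from about 0.6. Light (about 1 N at the tab's top); stays where it is left.
- catch_tip (a point): Middle of the top edge of the catch's thumb tab, a steel plate 8 mm thick (press x) and 24 mm wide (press y), free for 60 mm below this point; 223 mm above the table when on. Free space in front, behind and on the press -y side of it; lever and raised grip are 65 mm or more to press +y.
- catch_pivot (a point): Point on the catch's turning axis (along press y), mid-width of the tab, 72 mm below catch_tip, 151 mm above the table; axes as the press. Its bracket, from 23 mm to press +y of here, reaches 11 mm above this height.
- sleeve_a: Bystander: ribbed black sleeve standing right of the press, flange 66 mm diameter, 87 mm high.
- sleeve_b: Bystander: the same kind of sleeve, left of the rack.
- sleeve_done: Bystander: finished sleeve standing on its white collar right of the press, 97 mm high.
- screwdriver: Bystander: screwdriver lying on the table right of the press.
- tape_roll: Bystander: empty cardboard roll core lying flat behind the press, 90 mm diameter, 19 mm high.
Mind the look-alikes: they are no part of the job. Leave any yellow look-alike of the collar alone.

How it is judged:
By the outcome, as a careful person would: the job done as asked, in the order asked, and still so for the second after the job is handed in, while the arm keeps its last pose, push and grip.
It also fails if it takes over 64 s, if anything falls off the work surface, if the arm or the gripper's body presses on something with over 40 N, if the wrist force passes 120 N, or if a joint passes its speed limit or range.

ROBOT

A 6-joint arm with a two-finger parallel gripper is mounted at the origin on the work surface. World frame = base frame: x ahead of the robot, y to its left, z up, the work surface at z = 0. Lengths are in m, angles in rad, forces in N, time in s.
With the tool pointing down it reaches from about 0.275 to 0.825 m from the base axis. Payload 4.9 kg.
Tool frame: the origin (TCP) lies midway between the tips of the shut fingers; the grasp point (between the pads) lies 19 mm behind it (bot.grip_depth is the distance from the TCP to the grasp point, in m); z points along the fingers, y is the line along which they close (so a half turn about z gives the same grasp; the last joint's range is limited). The gripper opens to 85 mm and grips with 20 to 120 N. Pads are 22 mm wide; open, the fingers measure 114 mm over their backs; the gripper's body (76 mm by 85 mm) begins 54 mm behind the grasp point. The pads swing forward as they close: fully open they stand 13 mm farther back than shut.
Start: joints at [-1.259, 0.326, -0.193, 1.052, 0, 1.437], TCP at [0.237, -0.496, 0.231] pointing down, gripper open.
Joint ranges: [-2.65, 2.65], [-0.97, 1.79], [-1.3, 1.35], [-1.93, 2.1], [-1.47, 1.37], [-3.14, 3.14]. Speed limits (rad/s): [2.57, 2.57, 3.14, 3.14, 3.14, 3.14].

INTERFACE

Orientations are given as a unit quaternion [w, x, y, z].
In Python, from cell import bot gives the robot as it stands. Calls block until the motion is done:
- bot.move_pose(position, orientation): joint-space move of the TCP to a pose.
- bot.move_linear(position, speed=0.15, rotation=None, until_force=None): straight line of the TCP; rotation=None keeps the orientation; speed is the mean speed in m/s. With until_force (N) it stops when the force on the tool has changed by that much, and returns True; else False.
- bot.goto_joints(angles): joint-space move.
- bot.set_gripper(opening, grasp_force=None): opening from 0.0 (shut) to 1.0 (fully open); grasp_force is the grip in N (None keeps the last); returns when the fingers have stopped.
- bot.wait(seconds).
- bot.solve_ik(position, orientation): joint angles nearest the present ones, or None.
- bot.camera(name): name is "scene" or "side" or "wrist"; returns the picture (400x640x3 uint8, red, green, blue); there is no depth.
- bot.calibration(name): a dict with "mtx" (3x3 intrinsics, pixels), "k1" (the pictures are not rectified: a ray, as slopes to the right and down, at radius r is drawn at 1 + k1 r^2 times it, then the intrinsics apply), "extrinsics" (4x4, takes a point from world to camera coordinates); the wrist camera has in their place "hand_eye" (4x4, takes a point from camera to tool coordinates, whose origin is the TCP and whose axes are the flange's). Camera axes: x right, y down, z forward; pixel columns grow to the right and rows downward; lengths in m; the calibration is good to about 2 mm. A picture is of the moment at which its call begins: read the wrist's pose just before it. calibration takes no time and is no camera call.
A pose or a line that the arm cannot do raises bot.PlanningError and nothing moves.
- bot.close_job(): hands the job in; it is judged then, once.
Trained networks look in the newest picture that a camera, given by its name, has taken for a name from the list of things; names that differ only in an ending like _2 or _b are one class to them, and where a whole thing is asked for, a point or a joint stands for the part that bears it (a point fixed in the world has none). Each returns a list of dicts, best first, with "confidence" (0 to 1); they miss things now and then, are a little off and sometimes report something else, mostly with a low value. They report only what shows in the picture. A call takes as long as a camera call. They do not tell look-alikes from the thing itself.
- bot.search_frame(camera, thing): "bbox" ([left, top, width, height] in pixels, round what is visible of it).
Readings, each from a call of its own:
- bot.read_clock(): time.
- bot.read_joint_positions(): joint angles.
- bot.read_joint_vel(): joint speeds.
- bot.read_joint_efforts(): joint torques, N m.
- bot.read_position(): TCP position.
- bot.read_tool_rot(): TCP orientation.
- bot.read_ft_force(): force on the tool from outside, world axes, zero at the start.
- bot.read_moment(): the same for the moment, N m.
- bot.read_gripper_width(): opening from 0.0 (shut) to 1.0 (fully open).
- bot.read_finger_force(): force on a finger pad.
Only numpy, scipy, OpenCV 4.12 (cv2) and the standard library are available. Lean on these libraries where they do the work, as an engineer would, in place of code of your own. Each camera call takes 0.05 s, during which the arm holds its last target. There are 200 camera calls.

## Working session

There is one attempt and no reset: what is moved stays moved. The work goes in short steps, each a Python script; the robot and the scene stay as the last script left them, time stands still between calls to the robot, and variables do not carry over. Pictures are saved under pics/ and viewed, at most 10 in all, crops included, and the job is handed in when it is done.

```bash
ls; mkdir -p pics; cat > h.py <<'E'
import numpy as np, cv2
from cell import bot
from scipy.spatial.transform import Rotation as R
def cal(n):
    c=bot.calibration(n); return {k:(np.array(v) if not np.isscalar(v) else v) for k,v in c.items()}
def R_wxyz(q): q=np.array(q); return R.from_quat(q[[1,2,3,0]])
def wxyz(r): q=r.as_quat(); return [float(v) for v in q[[3,0,1,2]]]
def cam_pose(n,c):  # camera->world
    if 'extrinsics' in c: return np.linalg.inv(c['extrinsics'])
    T=np.eye(4); T[:3,:3]=R_wxyz(bot.read_tool_rot()).as_matrix(); T[:3,3]=bot.read_position()
    return T@c['hand_eye']
def ray(c,T,px):
    d=(np.array([px[0],px[1],1.0])); s=np.linalg.inv(c['mtx'])@d; s=s[:2]/s[2]
    u=s.copy()
    for _ in range(20): u=s/(1+c['k1']*(u@u))
    v=T[:3,:3]@np.array([u[0],u[1],1]); return T[:3,3],v/np.linalg.norm(v)
def proj(c,T,P):
    p=(np.linalg.inv(T)@np.append(P,1))[:3]; s=p[:2]/p[2]; s=s*(1+c['k1']*(s@s)); return (c['mtx']@np.append(s,1))[:2]
def atz(o,v,z): return o+v*(z-o[2])/v[2]
def tri(rays):
    A=np.zeros((3,3));b=np.zeros(3)
    for o,v in rays: M=np.eye(3)-np.outer(v,v);A+=M;b+=M@o
    X=np.linalg.solve(A,b); return X,[np.linalg.norm((np.eye(3)-np.outer(v,v))@(X-o)) for o,v in rays]
def snap(n,f=None):
    c=cal(n);T=cam_pose(n,c);im=np.array(bot.camera(n))
    if f: cv2.imwrite('pics/'+f,im[:,:,::-1]); np.savez('pics/'+f+'.npz',T=T)
    return im,c,T
def down(yaw): # tool z down, tool y axis (closing) at yaw from world y
    return wxyz(R.from_euler('z',yaw)*R.from_euler('x',np.pi))
E
python3 - <<'E'
from h import *
for n in ('scene','side'):
    im,c,T=snap(n,n+'0.png'); print(n,T.round(3).tolist(),c['mtx'].round(1).tolist(),c['k1'])
    for t in ('collar','round_collar','small_collar','peg_rack','press','neck_seat','lever_grip','press_pad','catch','catch_tip','sleeve_a','sleeve_done'):
        print(t,[(np.round(d['bbox']).tolist(),round(d['confidence'],2)) for d in bot.search_frame(n,t)[:4]])
print(cal('wrist')); print(bot.read_tool_rot(),bot.read_clock())
E
python3 -c "
import cv2,numpy as np
a=cv2.imread('pics/scene0.png');b=cv2.imread('pics/side0.png')
cv2.imwrite('pics/a.png',cv2.resize(a,(800,500)));cv2.imwrite('pics/b.png',cv2.resize(b,(800,500)))"
```

```text
pics
scene [[0.725, 0.358, -0.588, 1.138], [0.688, -0.376, 0.62, -0.667], [0.001, -0.855, -0.519, 0.721], [0.0, 0.0, 0.0, 1.0]] [[406.5, 0.0, 323.7], [0.0, 406.5, 203.0], [0.0, 0.0, 1.0]] -0.022614302617532316
collar [([352.0, 224.0, 24.0, 14.0], 0.73), ([359.0, 176.0, 18.0, 18.0], 0.55), ([319.0, 192.0, 17.0, 8.0], 0.55), ([178.0, 316.0, 73.0, 38.0], 0.35)]
round_collar [([406.0, 192.0, 18.0, 18.0], 0.53)]
small_collar [([385.0, 188.0, 11.0, 10.0], 0.55), ([274.0, 308.0, 29.0, 45.0], 0.52)]
peg_rack [([359.0, 198.0, 73.0, 32.0], 0.76)]
press [([230.0, 186.0, 147.0, 138.0], 0.67)]
neck_seat [([234.0, 183.0, 147.0, 143.0], 0.8), ([350.0, 196.0, 21.0, 26.0], 0.36)]
lever_grip [([350.0, 197.0, 22.0, 24.0], 0.75), ([382.0, 186.0, 16.0, 12.0], 0.37)]
press_pad [([335.0, 184.0, 10.0, 18.0], 0.61), ([230.0, 184.0, 147.0, 142.0], 0.33), ([350.0, 198.0, 20.0, 24.0], 0.29)]
catch [([272.0, 225.0, 42.0, 34.0], 0.64), ([233.0, 185.0, 141.0, 143.0], 0.41)]
catch_tip [([268.0, 228.0, 49.0, 30.0], 0.89)]
sleeve_a [([228.0, 281.0, 23.0, 39.0], 0.65), ([411.0, 178.0, 14.0, 24.0], 0.48)]
sleeve_done [
[... 1081 characters left out ...]
leeve_done [([324.0, 144.0, 14.0, 30.0], 0.62), ([320.0, 132.0, 34.0, 36.0], 0.35)]
{'mtx': array([[279.40502786,   0.        , 319.02833108],
       [  0.        , 279.40502786, 200.53990702],
       [  0.        ,   0.        ,   1.        ]]), 'k1': 0.00011814912970980125, 'hand_eye': array([[-4.26250212e-04, -9.65969610e-01, -2.58655236e-01,
         6.49977664e-02],
       [ 9.99999901e-01, -4.44690859e-04,  1.27880098e-05,
        -1.25200889e-03],
       [-1.27374448e-04, -2.58655205e-01,  9.65969704e-01,
        -1.40622299e-01],
       [ 0.00000000e+00,  0.00000000e+00,  0.00000000e+00,
         1.00000000e+00]])}
[-6.34524943e-06  9.75261884e-01  2.21052613e-01 -1.18824249e-05] 1.3
```

View pics/a.png

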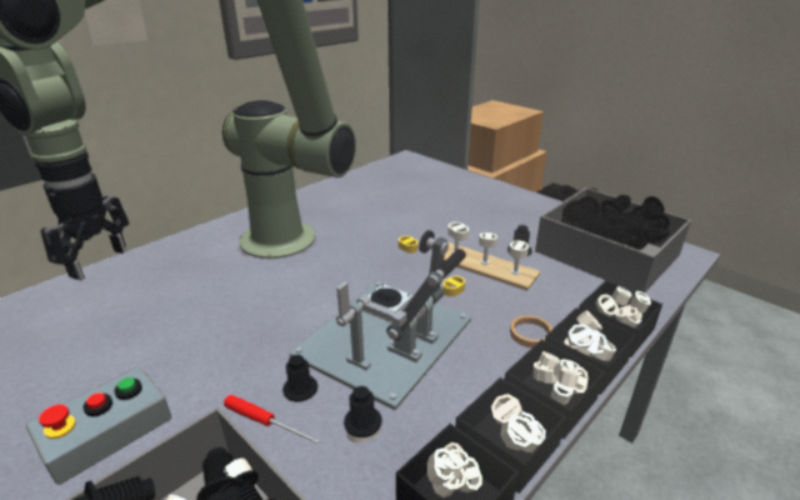

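View pics/b.png

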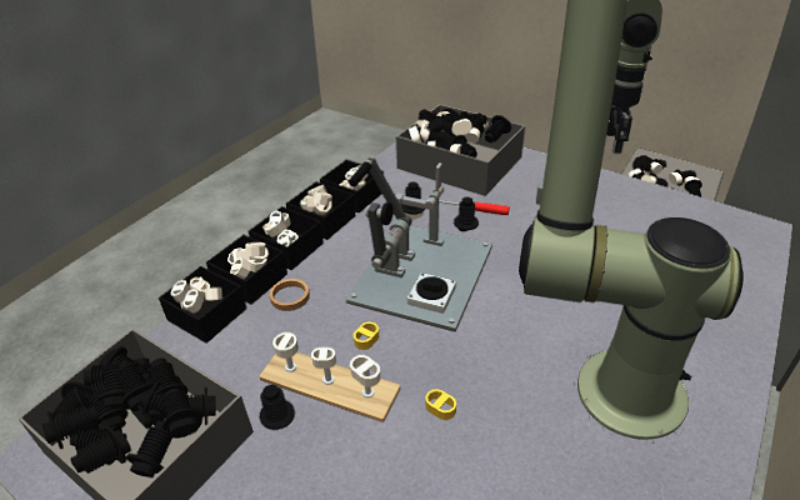

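Side picture: the candidates for the large collar are white ovals or rounds at (292,297), (258,285) and (228,276), and yellow look-alikes at (292,267) and (352,323). I choose (292,297), the largest white oval on the nearest peg, at (367,185) in the scene view. The press neck is at about (346,230) in the side view and (308,238) in the scene view.

```bash
python3 - <<'E'
from h import *
cs,cd=cal('scene'),cal('side');Ts,Td=cam_pose('scene',cs),cam_pose('side',cd)
for n,a,b in (('collar',(368,185),(294,299)),('small',(390,193),(260,287)),('round',(415,200),(228,275)),('neck',(309,237),(346,230)),('catchtip',(273,229),(351,133)),('grip',(364,209),(290,137))):
    X,e=tri([ray(cs,Ts,a),ray(cd,Td,b)]);print(n,X.round(3),np.round(e,4))
X,e=tri([ray(cs,Ts,(368,185)),ray(cd,Td,(294,299))])
# view above collar: camera about 0.07 ahead (tool +x); choose yaw variants
q=down(0)
for yaw in (0,np.pi/2,-np.pi/2,np.pi):
    q=down(yaw); Rt=R_wxyz(q).as_matrix(); he=cal('wrist')['hand_eye']
    # put camera looking at collar from 0.2 distance
    axis=Rt@he[:3,2]; cp=X-axis*0.24; p=cp-Rt@he[:3,3]
    j=bot.solve_ik(p,q); print(yaw,p.round(3),j if j is None else np.round(j,2))
E
```

```text
collar [0.434 0.279 0.08 ] [0.0053 0.0053]
small [0.519 0.289 0.08 ] [0.0014 0.0014]
round [0.605 0.302 0.084] [0. 0.]
neck [ 0.465 -0.02   0.044] [0.0014 0.0014]
catchtip [ 0.565 -0.222  0.221] [0.0001 0.0001]
grip [ 0.68  -0.068  0.252] [0.0072 0.0072]
0 [0.431 0.278 0.172] [ 0.43  0.31 -0.38  0.88  0.   -2.71]
1.5707963267948966 [0.435 0.276 0.172] [ 0.42  0.31 -0.38  0.88  0.    1.99]
-1.5707963267948966 [0.432 0.282 0.172] [ 0.43  0.31 -0.37  0.88  0.   -1.14]
3.141592653589793 [0.436 0.28  0.172] [ 0.43  0.32 -0.37  0.89  0.    0.43]
```

```bash
python3 - <<'E'
from h import *
q=down(np.pi)
bot.move_linear([0.30,-0.45,0.40],speed=0.3)
for n,p in (('P1',(0.44,-0.17,0.38)),('P2',(0.40,-0.02,0.36)),('C1',(0.40,0.24,0.21)),('C2',(0.46,0.30,0.21))):
    bot.move_pose(list(p),q); bot.wait(0.15)
    im,c,T=snap('wrist',n+'.png')
    for t in (('neck_seat','lever_grip','catch_tip','press','press_pad') if n[0]=='P' else ('collar','small_collar','round_collar')):
        print(n,t,[(np.round(d['bbox']).tolist(),round(d['confidence'],2)) for d in bot.search_frame('wrist',t)[:3]])
print(bot.read_clock())
cv2.imwrite('pics/pp.png',np.vstack([cv2.imread('pics/P1.png')[40:340],cv2.imread('pics/P2.png')[60:360]]))
cv2.imwrite('pics/cc.png',np.vstack([cv2.imread('pics/C1.png')[80:380],cv2.imread('pics/C2.png')[80:380]]))
E
```

```text
P1 neck_seat []
P1 lever_grip []
P1 catch_tip [([268.0, 249.0, 65.0, 49.0], 0.67)]
P1 press [([267.0, 125.0, 211.0, 198.0], 0.84)]
P1 press_pad [([462.0, 273.0, 12.0, 9.0], 0.38)]
P2 neck_seat [([185.0, 153.0, 188.0, 184.0], 0.61)]
P2 lever_grip []
P2 catch_tip [([222.0, 296.0, 15.0, 31.0], 0.5), ([133.0, 216.0, 53.0, 42.0], 0.49)]
P2 press [([181.0, 148.0, 194.0, 190.0], 0.96)]
P2 press_pad [([317.0, 306.0, 35.0, 20.0], 0.59)]
C1 collar [([287.0, 66.0, 37.0, 58.0], 0.8), ([238.0, 252.0, 42.0, 34.0], 0.68), ([334.0, 193.0, 44.0, 62.0], 0.64)]
C1 small_collar [([350.0, 274.0, 36.0, 46.0], 0.59)]
C1 round_collar [([0.0, 158.0, 193.0, 218.0], 0.48)]
C2 collar [([179.0, 210.0, 52.0, 37.0], 0.95), ([227.0, 4.0, 44.0, 72.0], 0.7), ([270.0, 139.0, 46.0, 63.0], 0.66)]
C2 small_collar [([267.0, 139.0, 51.0, 62.0], 0.73), ([293.0, 227.0, 34.0, 43.0], 0.71)]
C2 round_collar [([306.0, 292.0, 41.0, 32.0], 0.9)]
7.75
```

View pics/pp.png

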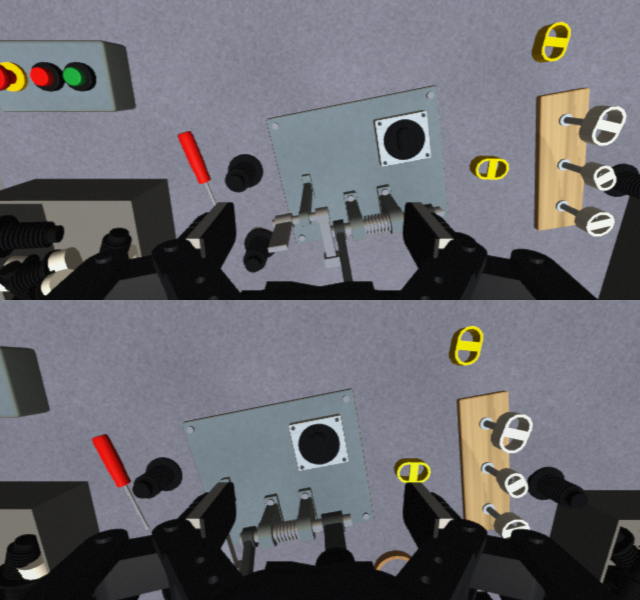

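View pics/cc.png

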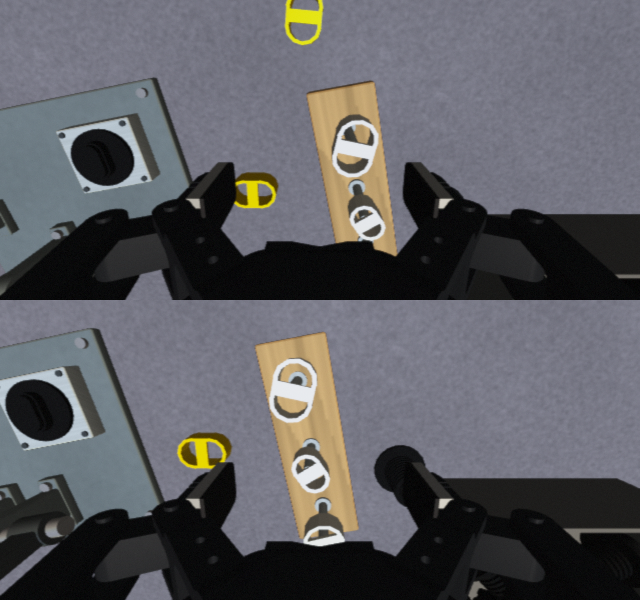

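The wrist views show the large white collar at about (355,228) in C1 and (293,170) in C2, on the peg nearest the robot. It is clearly bigger than the small oval at (367,303), and the yellow look-alikes at (304,100) and (255,272) are out. The nest block with the black flange is at (404,178) in P1 and (319,205) in P2.

```bash
cat > fit.py <<'E'
from h import *
c=cal('wrist')
def load(n): return cv2.imread(f'pics/{n}.png'),np.load(f'pics/{n}.png.npz')['T']
def blob(mask,near):
    n,l,s,ce=cv2.connectedComponentsWithStats(mask.astype(np.uint8))
    k=[i for i in range(1,n) if s[i,4]>80]; i=min(k,key=lambda i:np.hypot(*(ce[i]-near)))
    cs,_=cv2.findContours((l==i).astype(np.uint8),cv2.RETR_EXTERNAL,cv2.CHAIN_APPROX_NONE); return max(cs,key=len)[:,0].astype(float)
def plane(ct,T,z): return np.array([atz(*ray(c,T,p),z)[:2] for p in ct])
def rect(xy): 
    (cx,cy),(w,h),a=cv2.minAreaRect((xy*1000).astype(np.float32)); a=np.deg2rad(a)
    if w<h: w,h,a=h,w,a+np.pi/2
    return np.array([cx,cy])/1000,w,h,(a+np.pi/2)%np.pi-np.pi/2
def pca(xy):
    m=cv2.moments((xy*1e4).astype(np.float32).reshape(-1,1,2)); 
    return np.array([m['m10'],m['m01']])/m['m00']/1e4, .5*np.arctan2(2*m['mu11'],m['mu20']-m['mu02'])
E
python3 - <<'E'
from fit import *
rs=[]
for n,near in (('C1',(355,228)),('C2',(293,170))):
    im,T=load(n); m=im.min(2)>190; ct=blob(m,near)
    pc=plane(ct,T,.094); ce,w,h,a=rect(pc); print(n,'collar',ce.round(4),round(w,1),round(h,1),round(a,3),pca(pc))
    P=np.append(pca(pc)[0],.094); o=T[:3,3]; v=P-o; rs.append((o,v/np.linalg.norm(v)))
print(tri(rs))
rs=[]
for n,near in (('P1',(404,178)),('P2',(319,205))):
    im,T=load(n); g=im.max(2); m=im.min(2)>150; ct=blob(m,near); pc=plane(ct,T,.03); ce,w,h,a=rect(pc); print(n,'block',ce.round(4),round(w,1),round(h,1),round(a,3))
    ct=blob(g<70,near); pc=plane(ct,T,.042); (x,y),r=cv2.minEnclosingCircle((pc*1000).astype(np.float32)); print('flange',x,y,r,rect(pc)[1:3])
    P=np.array([x/1000,y/1000,.042]); o=T[:3,3]; v=P-o; rs.append((o,v/np.linalg.norm(v)))
print(tri(rs))
for n,a,b in (('P1',(279,162),(432,132)),('P2',(191,189),(347,158))):
    im,T=load(n); A,B=atz(*ray(c,T,a),.016),atz(*ray(c,T,b),.016); d=B-A; print(A,B,np.linalg.norm(d),np.arctan2(-d[0],d[1]))
E
```

```text
C1 collar [0.4333 0.2753] 59.5 39.5 -0.22 (array([0.43326861, 0.27521942]), np.float64(-0.23085667478453864))
C2 collar [0.4336 0.2755] 60.1 40.2 -0.223 (array([0.43352716, 0.27553828]), np.float64(-0.22073887428802763))
(array([0.4337385 , 0.27540279, 0.09273599]), [np.float64(1.8104232422671483e-05), np.float64(1.8104232422723457e-05)])
P1 block [ 0.4657 -0.0192] 90.6 85.0 -1.38
flange 464.2746276855469 -22.440513610839844 34.99027633666992 (68.51329040527344, 66.95439910888672)
P2 block [ 0.4661 -0.021 ] 91.4 85.0 -1.378
flange 463.6400146484375 -21.25545883178711 35.087589263916016 (69.037841796875, 66.79470825195312)
(array([ 0.46491917, -0.02123252,  0.03791492]), [np.float64(0.00013023834643756025), np.float64(0.00013023834643779373)])
[ 0.4366867  -0.24168946  0.016     ] [0.38456333 0.02867747 0.016     ] 0.2753454657587229 0.19045097039894954
[ 0.44277669 -0.24778072  0.016     ] [0.38852072 0.02806983 0.016     ] 0.28113561743786986 0.1942070988221256
```

```bash
python3 - <<'E'
from h import *
q=down(np.pi-0.222)
bot.move_pose([0.4335,0.2754,0.16],q)
bot.move_linear([0.4335,0.2754,0.074],speed=0.12)
bot.set_gripper(0.0,30); bot.wait(0.1)
print(bot.read_gripper_width(),bot.read_finger_force(),bot.read_ft_force())
bot.move_linear([0.4335,0.2754,0.20],speed=0.15)
print(bot.read_gripper_width(),bot.read_finger_force(),bot.read_ft_force(),bot.read_clock())
im,c,T=snap('wrist','G1.png'); s,_,_=snap('side','S1.png')
s=cv2.cvtColor(s,cv2.COLOR_RGB2BGR); 
cv2.imwrite('pics/g.png',np.vstack([cv2.imread('pics/G1.png')[100:400,100:540],cv2.resize(s[220:360,180:400],(440,280))]))
E
```

```text
0.46310902238394785 30.025212803157046 [-0.96200778 -0.57065704  5.7062124 ]
0.45883736494942806 30.29005564050749 [-0.61914388  0.7836673   0.14804991] 10.5583
```

View pics/g.png

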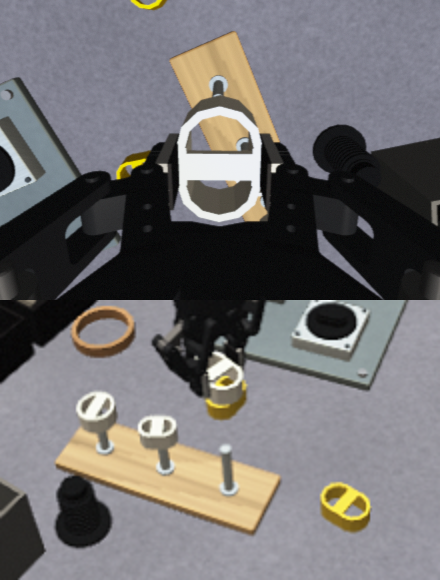

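The large collar is in the gripper, its ring centred at about (320,265) in the wrist view. Its peg is empty, and the small and round collars are still on theirs. I'll measure the collar's offset in the hand, then place it.

```bash
python3 - <<'E'
from fit import *
im,T=load('G1'); m=im.min(2)>190; ct=blob(m,(320,265))
for z in (.218,.222): 
    pc=plane(ct,T,z); ce,w,h,a=rect(pc); print(ce.round(4),round(w,1),round(h,1),a.round(3))
p=np.array(bot.read_position()); off=rect(plane(ct,T,.220))[0]-p[:2]; off=R.from_euler('z',.222).as_matrix()[:2,:2]@off
print(p,'offset in collar frame',off)
yw=0.192; off=R.from_euler('z',yw).as_matrix()[:2,:2]@off; off=np.clip(off,-.004,.004)
q=down(np.pi+yw); x,y=np.array([.4645,-.0213])-off
bot.move_pose([x,y,0.20],q)
bot.move_linear([x,y,0.085],speed=0.15)
h=bot.move_linear([x,y,0.040],speed=0.03,until_force=4)
print(h,bot.read_position(),bot.read_ft_force(),bot.read_moment(),bot.read_clock())
snap('wrist','G2.png')
cv2.imwrite('pics/g2.png',cv2.imread('pics/G2.png')[100:400,100:540])
E
```

```text
[0.4326 0.2757] 60.5 40.4 -0.168
[0.4305 0.2762] 58.5 39.0 -0.168
[0.43272586 0.27506631 0.19882631] offset in collar frame [-0.00138896  0.00059898]
True [ 0.4660454  -0.02140975  0.04658665] [1.66092435 0.41214132 2.21186907] [ 0.05343593 -0.16461228 -0.043613  ] 13.875
```

View pics/g2.png

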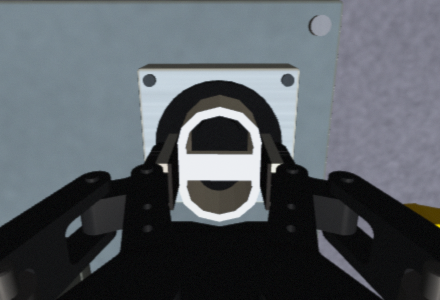

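Contact came with the TCP 4.6 mm above the flange height, so the collar's underside is at about 0.0426 m. The view shows it centred on the neck at (220,165) in the crop and square to the block. I'll let go, back off, check, and look at the catch and grip.

```bash
python3 - <<'E'
from h import *
p=np.array(bot.read_position())
bot.set_gripper(0.8); bot.move_linear(p+[0,0,.05],speed=0.08); bot.move_linear(p+[0,0,.14],speed=0.25)
bot.wait(.1); snap('wrist','G3.png')
bot.move_linear([.46,-.12,.40],speed=.3)
q=down(np.pi/2+.192)
for n,pp in (('V3',(.66,-.17,.38)),('V1',(.58,-.28,.38)),('V2',(.60,-.34,.34))):
    bot.move_pose(list(pp),q); bot.wait(.15); snap('wrist',n+'.png')
    for t in ('lever_grip','catch_tip'):
        print(n,t,[(np.round(d['bbox']).tolist(),round(d['confidence'],2)) for d in bot.search_frame('wrist',t)[:2]])
print(bot.read_clock())
I=lambda n:cv2.imread(f'pics/{n}.png')
cv2.imwrite('pics/v.png',np.vstack([np.hstack([I('G3')[100:400,120:520],I('V3')[0:300,120:520]]),np.hstack([I('V1')[0:300,120:520],I('V2')[0:300,120:520]])]))
E
```

```text
V3 lever_grip [([347.0, 40.0, 26.0, 91.0], 0.9)]
V3 catch_tip [([389.0, 0.0, 46.0, 19.0], 0.62), ([225.0, 149.0, 68.0, 76.0], 0.57)]
V1 lever_grip [([464.0, 0.0, 26.0, 28.0], 0.69)]
V1 catch_tip [([306.0, 74.0, 63.0, 71.0], 0.85)]
V2 lever_grip [([220.0, 4.0, 185.0, 99.0], 0.7)]
V2 catch_tip [([297.0, 0.0, 75.0, 89.0], 0.95)]
20.025
```

View pics/v.png

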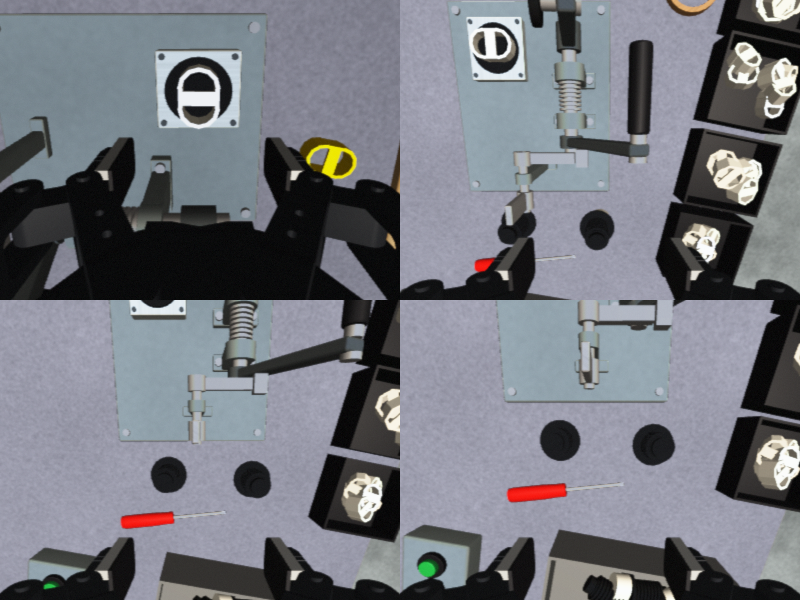

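In G3 the collar sits alone and square on the neck at (317,195). V1 and V2 show the tab's top at about (316,130) and (311,65), and V3 shows the grip at (360,85). I'll overlay a model to refine these.

```bash
python3 - <<'E'
from fit import *
im,T=load('G3'); ct=blob(im.min(2)>190,(317,195))
ce,w,h,a=rect(plane(ct,T,.066)); print('collar',ce.round(4),w,h,a.round(3))
im,T=load('V3'); g=atz(*ray(c,T,(360,85)),.245); print('grip',g)
Rz=R.from_euler('z',.192).as_matrix(); nk=np.array([.4650,-.0213,.042]); f=lambda v:Rz.T@(np.array(v)-nk)
print('grip press frame',f(g))
X=np.array([.565,-.222,.223]); print('tip guess press',f(X))
tiles=[]
for n in ('V3','V1','V2'):
    im,T=load(n); u=proj(c,T,X); print(n,u)
    q=[proj(c,T,X+Rz@np.array([sx*.004,sy*.012,-dz])) for dz in (0,.06) for sx,sy in((1,1),(1,-1),(-1,-1),(-1,1))]
    x0,y0=int(u[0])-40,max(int(u[1])-45,0); cr=cv2.resize(im[y0:y0+90,x0:x0+80],None,fx=3.3,fy=3.3,interpolation=cv2.INTER_CUBIC)
    for i in (0,4): cv2.polylines(cr,[np.int32([(k-[x0,y0]+.5)*3.3 for k in q[i:i+4]])],True,(0,0,255) if i==0 else (0,255,0),1)
    tiles.append(cr); print('crop origin',x0,y0)
hh=max(t.shape[0] for t in tiles)
cv2.imwrite('pics/tip.png',np.hstack([cv2.copyMakeBorder(t,0,hh-t.shape[0],0,2,cv2.BORDER_CONSTANT) for t in tiles]))
E
```

```text
collar [ 0.4591 -0.0221] 78.16193389892578 74.26206970214844 -1.379
grip [ 0.67659621 -0.0620281   0.245     ]
grip press frame [ 0.19993619 -0.08035703  0.203     ]
tip guess press [ 0.05986437 -0.2160943   0.181     ]
V3 [227.85690776 217.50501364]
crop origin 187 172
V1 [315.40841764 133.03859347]
crop origin 275 88
V2 [305.00416196  57.47218906]
crop origin 265 12
```

View pics/tip.png

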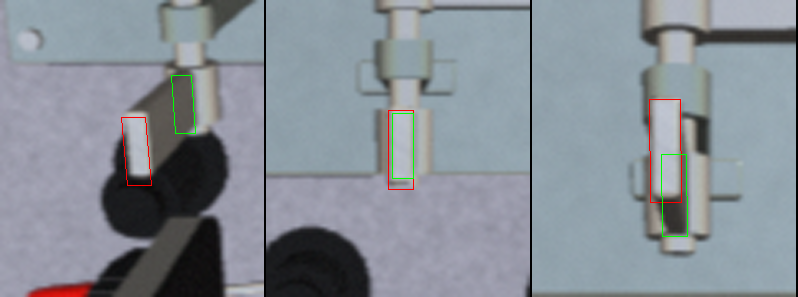

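```bash
cat > press.py <<'E'
from fit import *
Rz=R.from_euler('z',.192).as_matrix(); nk=np.array([.4650,-.0213,0])
W=lambda x,y,z:Rz@np.array([x,y,0])+nk+[0,0,z]
E
python3 - <<'E'
from press import *
im,T=load('G3'); ct=blob(im.min(2)>215,(317,195)); ce,w,h,a=rect(plane(ct,T,.066)); print('collar',ce.round(4),w,h,a.round(3))
q=down(np.pi+.192); r=.055; px,py,pz=.060,-.216,.151
def tcp(t): return W(px-r*np.sin(t)+.004*np.cos(t)+.011,py,pz+r*np.cos(t)+.004*np.sin(t))
bot.set_gripper(0.0,20)
s=tcp(0)+Rz@[.014,0,0]
bot.move_pose(s+[0,0,.12],q); bot.move_linear(s,speed=.15); bot.move_linear(tcp(-.05),speed=.1)
f0=np.array(bot.read_ft_force())
for t in np.arange(.1,1.25,.12):
    hit=bot.move_linear(tcp(t),speed=.1,until_force=12); f=np.array(bot.read_ft_force())-f0; print(round(t,2),hit,f.round(1))
    if hit: break
e=np.array(bot.read_position()); print(e,tcp(t),bot.read_clock())
bot.move_linear(e+[0,0,.06],speed=.15)
bot.move_linear(e+[0,0,.17],speed=.25)
bot.move_pose([.58,-.28,.38],down(np.pi/2+.192)); bot.wait(.15); snap('wrist','V4.png')
sd,_,_=snap('side','S4.png'); V=cv2.imread('pics/V4.png')[0:300,120:520]
cv2.imwrite('pics/k.png',np.hstack([V,cv2.resize(cv2.imread('pics/S4.png')[110:210,265:398],(399,300))]))
print(bot.read_clock())
E
```

```text
collar [ 0.4662 -0.0203] 59.51871109008789 38.99379348754883 0.172
0.1 False [ 0.1  0.2 -0.3]
0.22 False [ 0.3 -0.8 -1.7]
0.34 False [-0.3  0.4 -0.3]
0.46 False [0.1 0.1 0.1]
0.58 False [ 0.8  0.1 -1.2]
0.7 False [ 0.7  0.2 -1.4]
0.82 False [ 0.8  0.8 -0.7]
0.94 False [ 1.  -0.1  0.3]
1.06 False [ 0.2 -0.4 -1.5]
1.18 False [2.3 0.5 1.4]
[ 0.52821203 -0.22955702  0.17605666] [ 0.52748983 -0.22919571  0.17564929] 25.6667
28.4417
```

View pics/k.png

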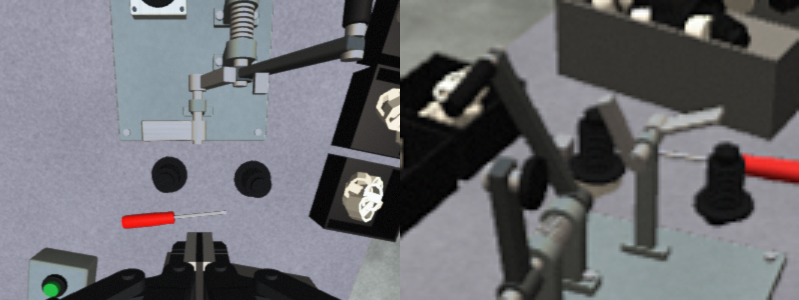

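The tab now lies over towards the robot: in V4 its end is at about (262,131), and the nose has swung clear of the lug. I'll check the angle by projecting a model.

```bash
python3 - <<'E'
from press import *
im,T=load('V4')
for t in (.95,1.0,1.05,1.1,1.15,1.2):
    for d in (.004,-.004): print(t,d,proj(c,T,W(.060-.072*np.sin(t)+d*np.cos(t),-.214,.151+.072*np.cos(t)+d*np.sin(t))).round(1),end=' ')
    print()
row=im[125:137].mean((0,2)); print(row[254:275].round().tolist())
E
```

```text
0.95 0.004 [266.7 130.1] 0.95 -0.004 [263.7 130. ] 
1.0 0.004 [265.2 130.1] 1.0 -0.004 [262.6 130. ] 
1.05 0.004 [263.9 130. ] 1.05 -0.004 [261.7 130. ] 
1.1 0.004 [262.8 130. ] 1.1 -0.004 [260.9 129.9] 
1.15 0.004 [261.8 130. ] 1.15 -0.004 [260.3 129.9] 
1.2 0.004 [261.1 129.9] 1.2 -0.004 [259.9 129.8] 
[157.0, 157.0, 157.0, 156.0, 156.0, 156.0, 153.0, 132.0, 134.0, 169.0, 183.0, 185.0, 186.0, 186.0, 186.0, 186.0, 186.0, 186.0, 186.0, 186.0, 186.0]
```

The angle reads about 1.1. I'll give it a firm second push down against its stop, then go for the lever.

```bash
python3 - <<'E'
from press import *
q=down(np.pi+.192)
p=W(.060-.050,-.216,.205)
bot.move_pose(p+[0,0,.10],q); bot.move_linear(p,speed=.2)
print(bot.move_linear(p-[0,0,.045],speed=.04,until_force=9),bot.read_position(),bot.read_ft_force())
# finger bottom front corner lies at press x .010-.011, on tab's upper face
z=bot.read_position()[2]; x=-.001
for t in (1.0,1.05,1.1,1.15,1.2): # face height at x
    r=(.060+.004*np.cos(t)-x)/np.sin(t); print(t,round(.151+r*np.cos(t)+.004*np.sin(t),4),end=' ')
bot.move_linear(p+[0,0,.08],speed=.2)
# grip approach
q2=down(np.pi/2+.192); bot.set_gripper(0.75,100)
g=W(.200,-.074,.245)
bot.move_pose(g+[0,0,.13],q2)
bot.move_linear(g+[0,0,.06],speed=.2)
bot.move_linear(g-[0,0,bot.grip_depth-.004],speed=.12,until_force=15)
print(bot.read_position(),bot.read_ft_force(),bot.read_clock())
E
```

```text
True [ 0.51656415 -0.23165852  0.18112606] [-1.06322324 -0.31979847  6.94453725]
1.0 0.1949 1.05 0.1906 1.1 0.1865 1.15 0.1827 1.2 0.179 [ 0.67614376 -0.05593886  0.23162527] [0.39073819 0.51753714 0.60083628] 35.4333
```

```bash
python3 - <<'E'
from press import *
p=np.array(bot.read_position()); bot.move_linear(p-[0,0,.005],speed=.1)
bot.set_gripper(0.0,100); bot.wait(.1); print(bot.read_gripper_width(),bot.read_finger_force(),bot.read_ft_force())
p0=np.array(bot.read_position()); ph0=np.arctan2(150,80)
def gp(t): return W(.120+.170*np.cos(ph0+t),-.074,.095+.170*np.sin(ph0+t))
off=p0-gp(0); print('off',Rz.T@off)
for t in list(np.linspace(.12,1.58,12))+[1.62,1.65,1.67,1.69]:
    hit=bot.move_linear(gp(t)+off,speed=.11 if t<1.6 else .04,until_force=25 if t<1.6 else 15)
    print(round(t,3),hit,np.round(bot.read_ft_force(),1),(1000*(np.array(bot.read_position())-gp(t)-off)).round(1))
    if hit: break
print(bot.read_gripper_width(),bot.read_finger_force(),bot.read_clock())
snap('side','S5.png'); snap('scene','Z5.png')
cv2.imwrite('pics/e.png',np.hstack([cv2.resize(cv2.imread('pics/S5.png')[110:310,200:400],(400,400)),cv2.resize(cv2.imread('pics/Z5.png')[160:340,220:400],(400,400))]))
E
```

```text
0.22885385142065068 97.643723487854 [-2.53135303 -0.07044823  4.31494036]
off [ 0.00048859 -0.00030559 -0.01794383]
0.12 False [ 2.9  1.3 -3.2] [ 0.6  0.1 -0.2]
0.253 False [ 4.2 -0.1 -3. ] [ 0.6  0.1 -0.1]
0.385 False [ 4.7 -0.3 -2.9] [ 0.7  0.  -0.1]
0.518 False [ 4.8  0.2 -2.4] [ 0.8 -0.  -0. ]
0.651 False [ 6.1 -1.  -3.4] [0.9 0.  0.1]
0.784 False [ 5.1  0.8 -3. ] [1.2 0.  0.3]
0.916 False [ 6.5 -1.  -2.1] [1.5 0.  0.5]
1.049 False [5.4 0.7 1.8] [ 1.4 -0.   0.7]
1.182 False [4.4 0.3 3.5] [ 1.2 -0.1  0.7]
1.315 False [ 4.  -0.1  4.5] [ 0.7 -0.2  0.5]
1.447 False [4.  0.  3.8] [ 0.6 -0.3  0.4]
1.58 False [ 3.1 -1.   5.4] [ 0.4 -0.3  0.3]
1.62 False [2.4 0.2 8.8] [ 0.8 -0.3  0.9]
1.65 False [ 1.7  0.3 12.7] [ 0.9 -0.3  1.4]
1.67 False [ 0.5  1.3 14.8] [ 1.  -0.3  1.7]
1.69 False [-4.4  4.1 36.3] [ 2.3 -0.1  4.2]
0.22869333383658544 102.93333292007446 41.6417
```

View pics/e.png

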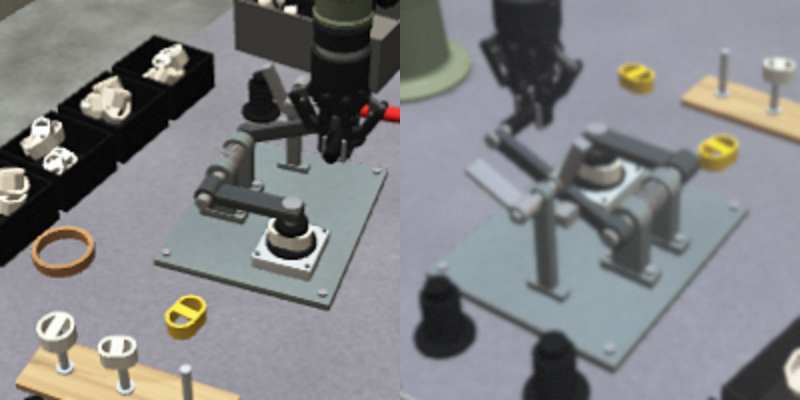

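The lever is down: the pad is flat on the collar at (290,228) in the side view, the catch is still flipped, and the force rises from 15 N to 36 N at the stop. I'll ease the push a little and hand in.

```bash
python3 - <<'E'
from press import *
ph0=np.arctan2(150,80); t=1.682; off=Rz@np.array([.0005,-.0003,-.0179])
bot.move_linear(W(.120+.170*np.cos(ph0+t),-.074,.095+.170*np.sin(ph0+t))+off,speed=.02)
bot.wait(.3); print(bot.read_ft_force(),bot.read_gripper_width(),bot.read_clock())
f=bot.read_ft_force()[2]
if 17<f<40: print(bot.close_job())
E
```

```text
[-2.29413043  2.63616363 26.05018856] 0.22694656374605715 42.2917
the job is handed in; nothing more can be done
None
```

I set the large collar on the neck and let go of it, then flipped the catch fully over. The lever is held down at its stop by the grip, pad on the collar, and I handed the job in at about 42 s; no verdict came back.

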